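Open the dust damper and start the extractor

TASK

Get the bench dust extractor running: with the fingertips, push the black damper lever on top of the grey housing along its slot from the shut end, past the half-open notch and on to the fully-open stop at the other end, and only then press the small flat start button on the switch box fully in and let it come up again. Just push, without pinching or forcing the lever (keep it under about 40 N); do not press the larger stop button beside it, and leave the tools and other things lying about where they are, neither lifted nor shoved. Finish with the lever fully open and nothing touched.

Things in the scene. Friction and masses are not known exactly. Their poses are not given: they have to be found in the camera images.
- extractor: dust extractor, fixed: grey steel housing, 90 mm along its x, 200 along its y, flat top 80 mm above the table; origin: centre of the housing's underside. White round filter canister, 76 mm wide, sticks out 70 mm at its +x face, below the top. Slot along its y at x = 0 in the top, with cross-cut notches: shut at y = -40 mm, half open at 0 (small disc mark), fully open at +40 mm (large disc mark)
- lever_grip (a point): centre of the lever's black plastic grip: an upright block 30 mm (extractor x) by 14 mm (extractor y) by 36 mm high, its centre 32 mm above the housing's top (spans 14 to 50 mm above it), on a steel stem 8 mm wide. It moves with the lever, straight along the extractor's y
- damper_lever (a joint): travel of the lever along the extractor's +y, in m: 0 shut, 0.040 half-open notch, 0.080 fully open; end stops at -0.002 and 0.084. Starts shut. Leaving a notch takes a push of about 8 N, easing off; once past 25 mm and past 65 mm a spring snaps it on into the next notch. Friction about 1 N; it stays in a notch
- switch_box: grey plastic switch box, fixed to the table: 80 mm along its x, 140 mm along its y, 45 mm high; origin at the centre of its underside. Two black push buttons in steel collars on its top: start at its y = +36 mm, stop at its y = -34 mm.
- start_button_top (a point): centre of the top face of the start button: the small flat round one, 26 mm wide. It is pressed straight down.
- start_button (a joint): how far the start button is pressed in, in m: 0 released, 0.006 fully in (takes 5 N; it springs back)
- stop_button_top (a point): centre of the top face of the stop button: the large round one, 42 mm wide. Not to be pressed.
- stop_button (a joint): how far the stop button is pressed in, in m: 0 released, 0.006 fully in
- sanding_block: bystander, loose: a cork sanding block 90 x 40 x 32 mm lying between the two units; origin at the centre of its underside, long axis x
- screwdriver: bystander, loose: wooden-handled screwdriver 180 mm long lying between and beyond the two units; origin under its middle, blade to its +x
- cup: bystander, loose: white plastic cup 72 mm wide, 80 mm high; origin at the centre of its underside
- tray: bystander, loose: empty black plastic tray 100 x 180 x 55 mm at the far edge; origin at the centre of its underside
- jar: bystander, loose: amber jar 68 mm wide, 100 mm high; origin at the centre of its underside
- brush: bystander, loose: wooden brush 200 mm long; origin under its middle
- wrench: bystander, loose: steel wrench 170 mm long, lying flat; origin under its middle

How it is judged:
By the outcome, as a careful person would: the job done as asked, in the order asked, and still so for the second after the job is handed in, with the robot touching nothing.
It also fails if it takes over 48 s, if anything falls off the work surface, if the arm or the gripper's body presses on something with over 40 N, if the wrist force passes 120 N, or if a joint passes its speed limit or range.

ROBOT

A 6-joint arm with a two-finger parallel gripper is mounted at the origin on the work surface. World frame = base frame: x ahead of the robot, y to its left, z up, the work surface at z = 0. Lengths are in m, angles in rad, forces in N, time in s.
With the tool pointing down it reaches from about 0.4 to 0.825 m from the base axis. Payload 7 kg.
Tool frame: the origin (TCP) lies midway between the tips of the shut fingers; the grasp point (between the pads) lies arm.hold_point_z behind it (arm.hold_point_z is the distance from the TCP to the grasp point, in m); z points along the fingers, y is the line along which they close (so a half turn about z gives the same grasp; the last joint's range is limited). The gripper opens to 88 mm and grips with 3 to 60 N. Pads are 19 mm wide; open, the fingers measure 130 mm over their backs; the gripper's body (78 mm by 193 mm) begins 47 mm behind the grasp point.
Start: joints at [-0.889, 0.359, 0.012, 0, -1.224, -0.288], TCP at [0.259, -0.623, 0.227] pointing down, gripper open.
Joint ranges: [-3.07, 3.07], [-1.43, 2.12], [-1.02, 1.25], [-3.03, 1.67], [-3.05, -0], [-3.03, 3.03]. Speed limits (rad/s): [2.39, 2.39, 3.01, 3.14, 3.14, 3.14].

INTERFACE

Orientations are given as [roll, pitch, yaw] about the fixed x, y, z axes, in that order (R = Rz(yaw) Ry(pitch) Rx(roll)).
In Python, from station import arm gives the robot as it stands.
- The arm moves only by the shell command python3 -m crank 'ROWS' [OPENING] [FORCE]. ROWS is JSON, a list that holds one entry, the list of rows, each a list of 4 numbers: the shift along the tool's x, y, z in units of 25 mm (1.0 is 25 mm), then the turn about the tool's z in units of 5 degrees (1.0 is 5 degrees). A call has 1 to 12 rows; each row is the pose to reach, as a shift and turn from the pose commanded when the call began, along the tool's axes at that moment; what a row does not reach only later rows make up. A row lasts 1/8 s, in which the tool goes at most 62.5 mm and 10.7 degrees, less where a joint would pass 70% of its speed; a pose out of reach is approached as far as the arm can. A call with a gripper value outside its range is refused whole. OPENING is the closure, from 0 (fully open) to 1 (shut), set as the call begins (- or left out, the last holds). The fingers move at their own pace and stop on an object; FORCE is the grip in N (left out, the last holds). Time passes only in rows, so rows that repeat a pose let the fingers close. It gives the time, the measured TCP pose, the force, the opening and the grip force at its end, in the units of the state.
- arm.get_state(): the state, without advancing time (a new reading comes with each control period).
- arm.grab_frame(name): name is "scene" or "top" or "wrist"; returns (picture, depth): 420x560x3 uint8, red, green, blue; 420x560 float32, m along the optical axis (not along the pixel's ray), 0 where there is no reading.
- arm.get_calibration(name): a dict with "mtx" (3x3 intrinsics, pixels), "R" (3x3) and "t" (3): a world point X has camera coordinates R X + t; the wrist camera has in their place "mount" (4x4, takes a point from camera to tool coordinates, whose origin is the TCP and whose axes are the flange's). Camera axes: x right, y down, z forward; pixel columns grow to the right and rows downward; lengths in m; the calibration is good to about 2 mm. A picture is of the moment at which its call begins: read the wrist's pose just before it. get_calibration takes no time and is no camera call.
- arm.job_done(): hands the job in; it is judged then, once.
Trained networks look in the newest picture that a camera, given by its name, has taken for a name from the list of things; names that differ only in an ending like _2 or _b are one class to them, and where a whole thing is asked for, a point or a joint stands for the part that bears it (a point fixed in the world has none). Each returns a list of dicts, best first, with "score" (0 to 1); they miss things now and then, are a little off and sometimes report something else, mostly with a low value. They report only what shows in the picture. A call takes as long as a camera call.
- arm.recognise(thing, camera): "extent" ([left, top, width, height] in pixels, round what is visible of it).
- arm.trace(thing, camera): "mask" (420x560 bool, what is visible of it) and "extent" ([left, top, width, height] in pixels, round what is visible of it).
The state is a dict: "t": time; "q": joint angles; "qd": joint speeds; "joint_efforts": joint torques, N m; "eef_pos": TCP position; "ee_rot": TCP orientation; "force": force on the tool from outside, world axes, zero at the start; "moment": the same for the moment, N m; "width": finger opening in m; "gripper_force": force on a finger pad.
Only numpy, scipy, OpenCV 4.12 (cv2) and the standard library are available. Lean on these libraries where they do the work, as an engineer would, in place of code of your own. Each camera call takes 0.05 s, during which the arm holds its last target. There are 200 camera calls.

## Working session

There is one attempt and no reset: what is moved stays moved. The work goes in short steps, Python scripts to look and compute and a shell command to move; the robot and the scene stay as the last step left them, time stands still between calls to the robot, and variables do not carry over. Pictures are saved under pics/ and viewed, at most 10 in all, crops included, and the job is handed in when it is done.

```bash
mkdir -p pics; ls
cat > h.py <<'E'
import numpy as np, cv2
from station import arm
def save(n,p): cv2.imwrite(p,cv2.cvtColor(n,cv2.COLOR_RGB2BGR))
def cloud(cam,depth):
    c=arm.get_calibration(cam);K=np.array(c["mtx"]);
    v,u=np.mgrid[0:420,0:560]
    P=np.stack([(u-K[0,2])/K[0,0]*depth,(v-K[1,2])/K[1,1]*depth,depth],-1)
    return (P-np.array(c["t"]))@np.array(c["R"])   # R^T (P-t)
E
python3 - <<'E'
from h import *
s=arm.get_state(); print({k:np.round(v,3) for k,v in s.items()}, arm.hold_point_z)
for cam in("top","scene"):
    rgb,d=arm.grab_frame(cam); save(rgb,f"pics/{cam}0.png"); P=cloud(cam,d); np.savez(f"{cam}0.npz",rgb=rgb,d=d,P=P)
    for n in("extractor","lever_grip","switch_box","start_button_top","stop_button_top","cup","jar","tray","sanding_block","screwdriver","brush","wrench"):
        r=arm.trace(n,cam)
        for x in r[:2]:
            m=x["mask"]&(d>0); q=P[m]
            print(cam,n,round(x["score"],2),x["extent"],np.round(np.median(q,0),3) if len(q) else None, np.round(np.percentile(q,[2,98],axis=0),3).tolist() if len(q) else None)
E
```

```text
pics
{'t': np.float64(0.0), 'q': array([-0.889,  0.359,  0.011, -0.   , -1.224, -0.288]), 'qd': array([ 0.002,  0.   , -0.002,  0.002,  0.001, -0.001]), 'joint_efforts': array([-1.0000e-03, -5.8272e+01,  2.9306e+01,  6.9970e+00,  7.0000e-03,
       -0.0000e+00]), 'eef_pos': array([ 0.259, -0.623,  0.226]), 'ee_rot': array([ 3.14 , -0.   , -2.748]), 'force': array([0.002, 0.728, 0.24 ]), 'moment': array([0.014, 0.002, 0.024]), 'gripper_force': np.float64(0.0), 'width': np.float64(0.087)} 0.0188
top extractor 0.92 [171.7, 195.2, 66.1, 55.1] [0.528 0.238 0.078] [[0.464, 0.137, 0.02], [0.626, 0.326, 0.109]]
top lever_grip 0.55 [208.6, 216.5, 7.8, 15.1] [0.529 0.193 0.128] [[0.514, 0.186, 0.079], [0.542, 0.209, 0.134]]
top switch_box 0.87 [306.5, 206.6, 43.9, 35.4] [ 0.549 -0.181  0.048] [[0.504, -0.248, 0.026], [0.597, -0.114, 0.07]]
top start_button_top 0.42 [317.2, 219.7, 10.4, 10.6] [ 0.541 -0.149  0.066] [[0.531, -0.161, 0.062], [0.553, -0.139, 0.074]]
top start_button_top 0.25 [344.5, 138.4, 18.7, 59.8] [ 0.726 -0.274  0.018] [[0.656, -0.295, 0.008], [0.837, -0.245, 0.026]]
top stop
[... 2175 characters left out ...]
.028]]
scene tray 0.78 [238.9, 253.2, 74.0, 50.3] [ 0.772 -0.005  0.008] [[0.731, -0.093, 0.001], [0.836, 0.082, 0.056]]
scene sanding_block 0.86 [274.8, 163.4, 10.0, 28.5] [0.442 0.002 0.032] [[0.387, -0.016, 0.006], [0.474, 0.021, 0.035]]
scene screwdriver 0.68 [273.4, 206.1, 6.3, 47.9] [ 0.601 -0.001  0.022] [[0.545, -0.014, 0.008], [0.691, 0.01, 0.028]]
scene brush 0.96 [149.1, 233.8, 40.7, 68.6] [ 0.737 -0.277  0.018] [[0.658, -0.299, 0.006], [0.848, -0.248, 0.023]]
scene brush 0.65 [237.5, 255.7, 72.3, 47.3] [ 0.773 -0.005  0.009] [[0.731, -0.093, 0.001], [0.836, 0.08, 0.056]]
scene wrench 0.54 [414.0, 184.8, 35.7, 42.6] [0.527 0.466 0.007] [[0.438, 0.443, 0.001], [0.595, 0.494, 0.01]]
```

Run:
```python
from h import *
for cam in("top","scene"):
    z=np.load(f"{cam}0.npz"); P=z["P"]
    for nm,c,zl,zh in(("ext",(0.53,0.23),.07,.09),("grip",(.53,.195),.1,.14),("box",(.55,-.18),.035,.053)):
        m=(np.abs(P[...,0]-c[0])<.13)&(np.abs(P[...,1]-c[1])<.13)&(P[...,2]>zl)&(P[...,2]<zh)&(z["d"]>0)
        q=P[m]; r=cv2.minAreaRect((q[:,:2]*1000).astype(np.float32)); print(cam,nm,m.sum(),np.round(r[0],1),np.round(r[1],1),round(r[2],1),round(np.median(q[:,2]),4))
z=np.load("top0.npz")["rgb"]; save(cv2.resize(z[130:270,110:450],None,fx=2.3,fy=2.3,interpolation=cv2.INTER_CUBIC),"pics/c1.png")
```

```text
top ext 1927 [553.8 240.8] [161.5 200. ] 12.3 0.0786
top grip 52 [527.8 193.8] [29.  13.8] 12.7 0.1279
top box 652 [ 552.4 -183.6] [ 79.9 140.6] 17.1 0.0452
scene ext 1931 [555.4 238.8] [163.9 199.8] 12.0 0.0787
scene grip 94 [529.3 191.8] [31.1 13.5] 14.6 0.1234
scene box 709 [ 553.5 -184.9] [ 82.6 139.8] 17.2 0.0452
```

View pics/c1.png

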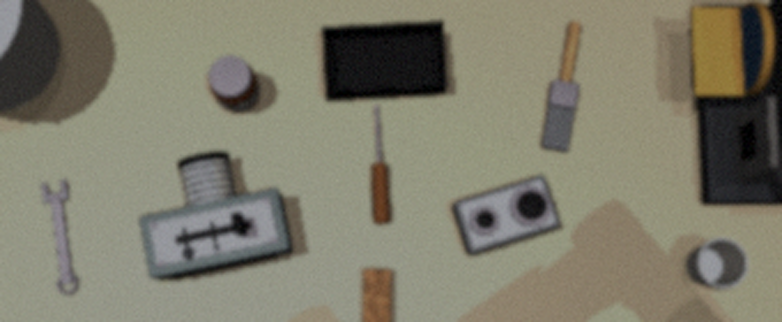

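```bash
cat >> h.py <<'E'
def units(p,yaw,s=None):
    from scipy.spatial.transform import Rotation as Ro
    s=s or arm.get_state(); R=Ro.from_euler("xyz",s["ee_rot"]).as_matrix()
    d=R.T@(np.array(p)-s["eef_pos"])/.025
    dy=(yaw-np.degrees(s["ee_rot"][2])+180)%360-180
    return np.round([*d,-dy/5],2)
E
python3 -c "
from h import *
print(units((.53,-.16,.22),-72.9))"
```

```text
[-17.12  12.96   0.26 -16.91]
```

```bash
python3 -m crank '[[[-1.0,0.8,0,-1.4],[-2.6,2.0,0,-3],[-4.4,3.3,0,-4.6],[-6.1,4.7,0,-6.2],[-7.9,6.0,0,-7.9],[-9.6,7.3,0,-9.6],[-11.4,8.6,0,-11.3],[-13.1,9.9,0,-13],[-14.6,11.1,0.1,-14.6],[-15.9,12.1,0.2,-15.9],[-17.1,13,0.2,-16.9],[-17.1,13,0.2,-16.9]]]' 1
python3 - <<'E'
from h import *
s=arm.get_state(); rgb,d=arm.grab_frame("wrist"); np.savez("w1.npz",rgb=rgb,d=d,p=s["eef_pos"],r=s["ee_rot"]); save(rgb,"pics/w1.png")
print(arm.get_calibration("wrist"))
E
```

```text
t: 2.8
eef_pos: [0.5302, -0.1573, 0.2215]
ee_rot: [-3.141, -0.0, -1.269]
force: [0.6, -0.7, 0.8]
width: 0.0003
gripper_force: 0.0
{'mtx': array([[331.09971921,   0.        , 275.89208318],
       [  0.        , 331.09971921, 203.56373604],
       [  0.        ,   0.        ,   1.        ]]), 'mount': array([[-1.88482147e-04, -9.69280580e-01, -2.45957560e-01,
         6.68624789e-02],
       [ 9.99999911e-01, -2.75796028e-04,  3.20549626e-04,
        -3.25722041e-04],
       [-3.78536646e-04, -2.45957477e-01,  9.69280546e-01,
        -1.57622768e-01],
       [ 0.00000000e+00,  0.00000000e+00,  0.00000000e+00,
         1.00000000e+00]])}
```

View pics/w1.png

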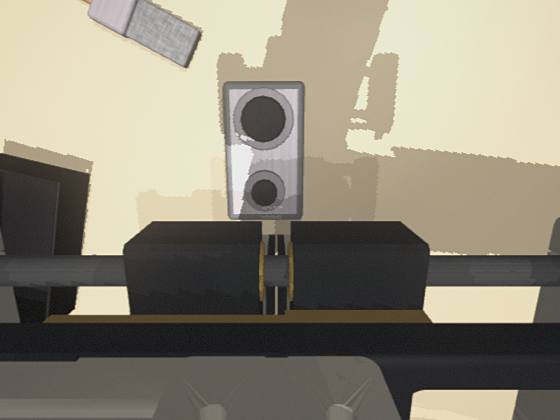

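```bash
cat >> h.py <<'E'
def wcloud(f):
    from scipy.spatial.transform import Rotation as Ro
    z=np.load(f); c=arm.get_calibration("wrist"); K=np.array(c["mtx"]); d=z["d"]; M=np.array(c["mount"])
    v,u=np.mgrid[0:420,0:560]
    P=np.stack([(u-K[0,2])/K[0,0]*d,(v-K[1,2])/K[1,1]*d,d],-1)
    T=P@M[:3,:3].T+M[:3,3]; R=Ro.from_euler("xyz",z["r"]).as_matrix()
    return T, T@R.T+z["p"], d
E
python3 - <<'E'
from h import *
T,W,d=wcloud("w1.npz")
print("button px",W[190,264],W[118,263])
for v in (165,168,171,174,177,180,183,186,190,194,198,202,206,209,212): print(v,np.round(W[v,264]*1000,1), np.round(W[190,264-190+v]*1000,1))
m=(d>0)&(T[...,2]>-.066)&(T[...,2]<.01)&(np.abs(T[...,1])<.08)&(abs(T[...,0])<.03)
q=T[m]*1000; print(len(q))
for zl in range(-66,6,6):
    k=q[(q[:,2]>zl)&(q[:,2]<zl+6)]
    if len(k): print(zl,len(k),np.round(k.min(0)),np.round(k.max(0)))
E
```

```text
button px [ 0.54172354 -0.15498681  0.06747864] [ 0.56192235 -0.21887569  0.06730942]
165 [ 548.5 -175.    45.2] [ 565.7 -142.8   45.8]
168 [ 547.7 -172.1   45.7] [ 562.8 -143.4   44.8]
171 [ 546.9 -170.8   55.8] [ 559.5 -147.    56.3]
174 [ 546.1 -168.1   56.7] [ 556.6 -148.3   58.3]
177 [ 545.2 -165.1   56. ] [ 553.7 -150.4   63.7]
180 [ 544.4 -163.4   62.6] [ 550.9 -152.    67. ]
183 [ 543.7 -161.3   66.4] [ 548.1 -152.5   65.4]
186 [ 542.8 -158.5   66.6] [ 545.4 -153.7   67. ]
190 [ 541.7 -155.    67.5] [ 541.7 -155.    67.5]
194 [ 540.5 -150.9   66.1] [ 538.  -155.7   65.6]
198 [ 539.4 -147.    65.7] [ 534.3 -157.1   66.9]
202 [ 538.3 -143.4   66.6] [ 530.5 -157.9   64.8]
206 [ 536.7 -137.2   57.6] [ 526.2 -157.2   55.8]
209 [ 535.8 -133.9   56.6] [ 523.4 -158.4   57.1]
212 [ 534.3 -127.8   45.3] [ 519.4 -156.9   44.8]
1058
-66 25 [  6.  -4. -64.] [ 11.   4. -62.]
-60 39 [  2.  -4. -56.] [  9.   4. -54.]
-54 4 [  7.  -4. -54.] [  9.  -4. -53.]
-48 548 [ -5.  -4. -47.] [  7.   4. -44.]
-30 25 [ 10.  -4. -26.] [ 11.   3. -24.]
-24 103 [  8.  -5. -24.] [ 13.   4. -18.]
-18 127 [  8.  -7. -18.] [ 13.   6. -12.]
-12 116 [ 10.  -7. -12.] [13.  6. -6.]
-6 69 [10. -7. -6.] [13.  6. -0.]
0 2 [10. -3.  0.] [10. -2.  0.]
```

```bash
python3 -c "
from h import *
print(units((.537,.152,.215),-77.7),units((.537,.152,.108),-77.7))"
```

```text
[-11.77  -3.95   0.26   0.97] [-11.77  -3.95   4.54   0.97]
```

```bash
python3 -m crank '[[[-0.8,-0.3,0,0],[-2.2,-0.7,0,0.2],[-4,-1.3,0,0.4],[-5.8,-1.9,0,0.6],[-7.6,-2.5,0,0.8],[-9.4,-3.1,0,1],[-10.9,-3.6,0,1],[-11.8,-3.95,0.2,1],[-11.8,-3.95,1.5,1],[-11.8,-3.95,3,1],[-11.8,-3.95,4.0,1],[-11.8,-3.95,4.3,1]]]'
python3 - <<'E'
from h import *
s=arm.get_state(); print(s["eef_pos"],s["force"],np.degrees(s["ee_rot"]))
for cam in("top","scene"):
    rgb,d=arm.grab_frame(cam); P=cloud(cam,d)
    r=arm.trace("lever_grip",cam)
    for x in r[:1]: q=P[x["mask"]&(d>0)]; q=q[q[:,2]>.1]; print(cam,x["score"],np.round(np.median(q,0),3), np.round(np.percentile(q,[3,97],axis=0),3).tolist())
    u=slice(150,235); im=rgb[150:250,150:250] if cam=="top" else rgb[130:230,300:420]
    save(cv2.resize(im,None,fx=4,fy=4,interpolation=cv2.INTER_CUBIC),f"pics/pre_{cam}.png")
a=cv2.imread("pics/pre_top.png");b=cv2.imread("pics/pre_scene.png")[:400,:400]; cv2.imwrite("pics/pre.png",np.hstack([a,b]))
E
```

```text
t: 4.35
eef_pos: [0.536, 0.1504, 0.1123]
ee_rot: [3.139, -0.001, -1.362]
force: [0.1, 0.5, 0.6]
width: 0.0005
gripper_force: 0.0
[0.53604847 0.15038404 0.11232418] [0.05408826 0.47372817 0.59784225] [ 1.79825094e+02 -6.56918954e-02 -7.80248280e+01]
```

View pics/pre.png

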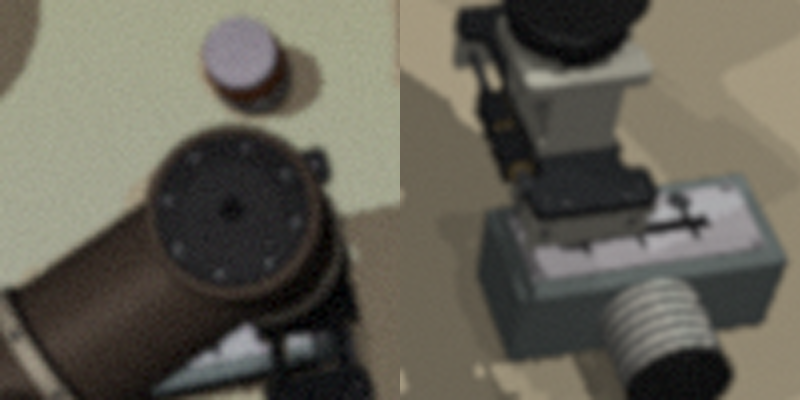

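```bash
python3 -m crank '[[[-0.5,0,0,0],[-0.9,0,0,0],[-1.1,0,0,0],[-1.3,0,0,0],[-1.5,0,0,0],[-1.7,0,0,0]]]'; python3 -m crank '[[[-0.2,0,0,0],[-0.4,0,0,0],[-0.6,0,0,0],[-0.8,0,0,0],[-1.0,0,0,0]]]';  python3 -m crank '[[[-0.2,0,0,0],[-0.4,0,0,0]]]'
```

```text
t: 5.3
eef_pos: [0.5283, 0.1935, 0.1147]
ee_rot: [-3.141, -0.001, -1.36]
force: [0.9, -2.7, 2.0]
width: 0.0003
gripper_force: 1.4
t: 5.92
eef_pos: [0.5227, 0.2172, 0.114]
ee_rot: [3.141, -0.002, -1.36]
force: [5.5, -9.0, -0.7]
width: -0.0001
gripper_force: 4.6
t: 6.18
eef_pos: [0.5208, 0.2266, 0.114]
ee_rot: [3.141, -0.002, -1.36]
force: [3.1, -5.3, 0.4]
width: 0.0004
gripper_force: 2.6
```

```bash
python3 -m crank '[[[-0.2,0,0,0],[-0.4,0,0,0],[-0.6,0,0,0],[-0.8,0,0,0]]]'; python3 -m crank '[[[-0.1,0,0,0],[-0.2,0,0,0],[-0.2,0,0,0]]]'
```

```text
t: 6.68
eef_pos: [0.5165, 0.2479, 0.1141]
ee_rot: [-3.141, 0.0, -1.36]
force: [-0.4, -0.2, 0.2]
width: 0.0005
gripper_force: 0.0
t: 7.05
eef_pos: [0.5154, 0.2522, 0.1141]
ee_rot: [-3.142, 0.0, -1.36]
force: [-0.6, 0.4, 0.1]
width: 0.0003
gripper_force: 0.0
```

```bash
python3 -m crank '[[[0.6,0,0,0],[1.5,0,0,0],[2,0,-1,0],[2.5,0,-2.5,0],[3.5,0,-3.6,0],[5,0,-3.8,0],[6.8,0,-3.8,0],[8.6,0,-3.8,0],[10,0,-3.8,0],[10.5,0,-3.8,0],[10.5,0,-3.8,0]]]'
python3 - <<'E'
from h import *
ims=[]
for cam in("top","scene"):
    rgb,d=arm.grab_frame(cam); P=cloud(cam,d)
    m=(np.abs(P[...,0]-.52)<.06)&(np.abs(P[...,1]-.235)<.09)&(P[...,2]>.1)&(P[...,2]<.14)&(d>0)
    q=P[m]; r=cv2.minAreaRect((q[:,:2]*1000).astype(np.float32)); print(cam,m.sum(),np.round(r[0],1),np.round(r[1],1))
    im=rgb[170:270,150:250] if cam=="top" else rgb[150:250,310:410]
    ims.append(cv2.resize(im,None,fx=4,fy=4,interpolation=cv2.INTER_CUBIC))
save(np.hstack(ims),"pics/open.png")
s=arm.get_state(); print(s["t"],s["eef_pos"],units((.5415,-.152,.19),-72.9),units((.5415,-.152,.085),-72.9))
E
```

```text
t: 8.43
eef_pos: [0.5701, -0.0061, 0.209]
ee_rot: [3.141, 0.0, -1.363]
force: [-0.8, 0.0, 0.0]
width: 0.0004
gripper_force: 0.0
top 0 [0. 0.] [0. 0.]
scene 100 [513.  270.3] [33.6 14.9]
8.525 [ 0.57013446 -0.00465112  0.20906242] [ 5.53  2.35  0.76 -1.01] [ 5.53  2.35  4.96 -1.01]
```

View pics/open.png

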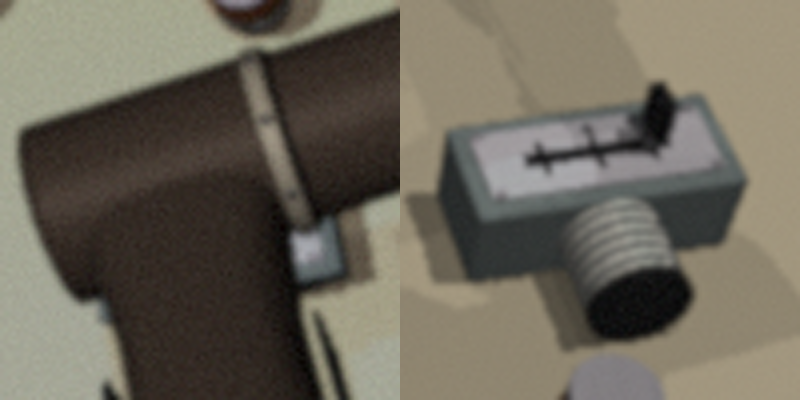

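The right-hand (scene) view shows the lever at about (657,115), at the far end of its slot. It has moved 80 mm, so it is fully open. Next is the start button.

```bash
python3 -m crank '[[[0.8,0.4,0,-0.2],[2.2,1,0.2,-0.5],[3.6,1.6,0.5,-0.8],[4.8,2.1,0.8,-1],[5.5,2.35,1.5,-1],[5.55,2.35,3,-1],[5.55,2.35,4.3,-1],[5.55,2.35,4.8,-1],[5.55,2.35,5.1,-1],[5.55,2.35,5.1,-1]]]'
```

```text
t: 9.78
eef_pos: [0.5423, -0.1523, 0.082]
ee_rot: [-3.141, -0.0, -1.272]
force: [0.1, 0.2, -0.3]
width: 0.0005
gripper_force: 0.0
```

```bash
python3 -c "
from h import *
print(units((.5415,-.152,.070),-72.9),units((.5415,-.152,.060),-72.9))"
```

```text
[-0.02  0.03  0.48  0.  ] [-0.02  0.03  0.88  0.  ]
```

```bash
python3 -m crank '[[[0,0,0.2,0],[0,0,0.4,0],[0,0,0.5,0],[0,0,0.6,0],[0,0,0.7,0]]]'; python3 -m crank '[[[0,0,0.06,0],[0,0,0.12,0],[0,0,0.12,0]]]'
```

```text
t: 10.4
eef_pos: [0.5419, -0.1527, 0.0641]
ee_rot: [-3.142, -0.0, -1.273]
force: [-1.4, 0.3, 3.4]
width: 0.0005
gripper_force: 1.6
t: 10.78
eef_pos: [0.5419, -0.1527, 0.0613]
ee_rot: [-3.142, -0.0, -1.273]
force: [-2.0, 0.8, 5.7]
width: 0.0004
gripper_force: 2.6
```

```bash
python3 -m crank '[[[0,0,0.05,0],[0,0,0.05,0]]]'; python3 -m crank '[[[0,0,0.05,0],[0,0,0.05,0]]]'
```

```text
t: 11.02
eef_pos: [0.542, -0.1527, 0.0611]
ee_rot: [-3.141, -0.001, -1.272]
force: [-5.5, 2.4, 15.7]
width: 0.0005
gripper_force: 7.5
t: 11.28
eef_pos: [0.542, -0.1528, 0.0609]
ee_rot: [-3.141, -0.001, -1.272]
force: [-9.2, 3.5, 25.1]
width: 0.0004
gripper_force: 12.4
```

The force climbs steeply with almost no further travel, so the button is fully in. Now release it and move clear.

```bash
python3 -m crank '[[[0,0,-0.4,0],[0,0,-0.9,0],[0,0,-2,0],[0,0,-3.5,0],[0,0,-5,0],[1,0,-5.5,0],[2.5,0,-5.5,0],[4,0,-5.5,0],[5,0,-5.5,0],[5.2,0,-5.5,0],[5.2,0,-5.5,0]]]'
python3 - <<'E'
from h import *
ims=[]
for cam in("top","scene"):
    rgb,d=arm.grab_frame(cam); P=cloud(cam,d)
    for nm,c,w,zl,zh in(("grip",(.512,.271),(.03,.03),.1,.14),("start",(.5415,-.152),(.008,.008),.05,.09)):
        m=(np.abs(P[...,0]-c[0])<w[0])&(np.abs(P[...,1]-c[1])<w[1])&(P[...,2]>zl)&(P[...,2]<zh)&(d>0)
        q=P[m]
        if len(q): print(cam,nm,np.round(cv2.minAreaRect((q[:,:2]*1000).astype(np.float32))[0],1),np.median(q[:,2]).round(4))
    ims.append(cv2.resize(rgb,(400,300)))
save(np.hstack(ims),"pics/end.png"); s=arm.get_state(); print(s["t"],s["eef_pos"],s["force"])
E
```

```text
t: 12.65
eef_pos: [0.5798, -0.2768, 0.1958]
ee_rot: [3.141, 0.0, -1.274]
force: [0.3, -0.6, -0.1]
width: 0.0
gripper_force: 0.0
top grip [511.7 272.2] 0.1284
scene grip [511.5 270.4] 0.1218
scene start [ 541.4 -152.5] 0.0673
12.75 [ 0.57984878 -0.27618247  0.19615474] [-0.49444068  0.4194595   0.71887557]
```

View pics/end.png

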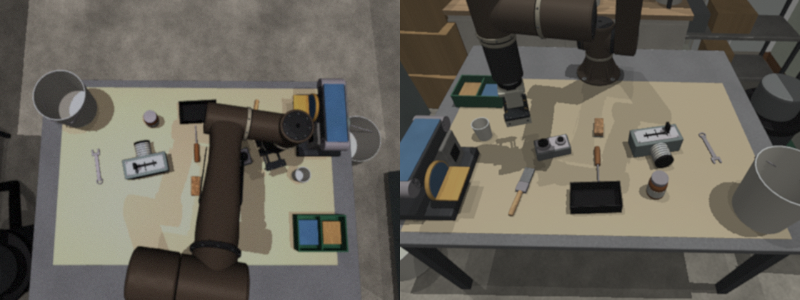

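The pictures show the lever at the open end of its slot (top view about (150,163)), the start button back up at 67 mm, the other objects where they were, and the gripper clear.

```bash
python3 -c "
from station import arm
print(arm.job_done())"
```

```text
the job is handed in; nothing more can be done
None
```

The lever was pushed to fully open (80 mm of travel, at most about 11 N seen), then the start button was pressed fully in and came back up; the gripper is clear, nothing else looked disturbed, and the job was handed in at about 13 s.

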